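# Vent the sealed drying box

### The job

A thin plastic cup stands on the lid of the steel drying box that has a bar handle. Lift the cup off gently, squeezing it with no more than about 40 N, and stand it upright on the bare table; then take the bar handle, pull the lid straight up until it breaks free of its tight seal, without wrenching it away, and hold it level and slightly open, about 30 mm above the rim and clear of the box all round. Finish while still holding the lid there; leave the other box shut and the other things where they are.

Things in the scene. Friction and masses are not known exactly. Their poses are not given: they have to be found in the camera images.
- bar_box: the drying box to open: open steel box fixed to the table, 150 mm (x) by 160 mm (y), 65 mm high to the rim, walls 4 mm; the lid with the bar handle sits on it. Origin: centre of its underside, on the table; x points away from the robot at yaw 0, along its shorter side; y along the handle bar; z up
- bar_lid: loose lift-off aluminium lid: 154 x 164 x 10 mm plate, about 300 g, plug 16 mm deep below it. Origin: centre of the plate's underside, level with the rim (65 mm) when shut; axes as the box's. Rubber bulbs in the rim grip the plug: pulled up, resistance peaks near 20 N in the first 1 to 2 mm, is gone by 6 mm, the bulbs push the lid up by about 6 N till 12 mm, then only its weight is left
- bar_handle (a point): middle of the bar handle, on its axis: a round steel bar 12 mm thick, 96 mm long along the lid's y, on two posts (74 mm free between them), over the centre of the lid, its axis 30 mm above the lid's top and 40 mm above the lid's origin; moves with the lid
- knob_box: the other drying box, same size and make, fixed to the table; leave it alone. Origin and axes as for the first. The table between the two boxes and just in front of that gap is bare but for the bystanders listed
- knob_lid: the lid of the other box, with a small round black knob in place of the bar; must stay shut
- soft_cup: thin white plastic cup, 49 mm across the rim, 38 mm at the foot, 43 mm tall, about 20 g, standing upright on the bar-handled lid, behind the bar (centre about 42 mm from it), lid top 75 mm above the table; origin at the centre of its underside, z up. It must not be squeezed with more than 40 N at a finger
- timer: bystander: white timer 60 x 62 x 20 mm lying on the table; origin at the centre of its underside
- marker: bystander: marker pen 11 x 135 x 12 mm lying on the table, long along its y; origin at the centre of its underside
- tip_cap: bystander: small yellow cap 11 x 28 x 11 mm lying on the table, long along its y; origin at the centre of its underside

How it is judged:
By the outcome, as a careful person would: the job done as asked, in the order asked, and still so for the second after the job is handed in, while the arm keeps its last pose, push and grip.
It also fails if it takes over 54 s, if anything falls off the work surface, if the arm or the gripper's body presses on something with over 40 N, if the wrist force passes 120 N, or if a joint passes its speed limit or range.

### The arm

A 6-joint arm with a two-finger parallel gripper is mounted at the origin on a cart in front of the work surface, level with it; the furniture and walls round the work are solid. World frame = base frame: x ahead of the robot, y to its left, z up, the work surface at z = 0. Lengths are in m, angles in rad, forces in N, time in s.
With the tool pointing down it reaches from about 0.35 to 0.975 m from the base axis. Payload 4.9 kg.
Tool frame: the origin (TCP) lies midway between the tips of the shut fingers; the grasp point (between the pads) lies manip.tcp_to_grasp behind it (manip.tcp_to_grasp is the distance from the TCP to the grasp point, in m); z points along the fingers, y is the line along which they close (so a half turn about z gives the same grasp; the last joint's range is limited). The gripper opens to 85 mm and grips with 20 to 120 N. Pads are 22 mm wide; open, the fingers measure 114 mm over their backs; the gripper's body (76 mm by 85 mm) begins 54 mm behind the grasp point. The pads swing forward as they close: fully open they stand 13 mm farther back than shut.
Start: joints at [1.129, 0.053, 1.613, -0, 1.476, -0.119], TCP at [0.198, 0.593, 0.231] pointing down, gripper open.
Joint ranges: [-3.01, 3.01], [-1.01, 2.22], [0.06, 2.58], [-1.02, 4.17], [0.09, 2.62], [-3.14, 3.14]. Speed limits (rad/s): [2.57, 2.57, 3.14, 3.14, 3.14, 3.14].

### API

Orientations are given as a unit quaternion [w, x, y, z].
In Python, from plant import manip, grab_frame, calibration, job_done gives the robot as it stands.
- The arm moves only by the tool send_rows, never from a script. Its argument "rows" is a list of rows, each an object of numbers: "x", "y", "z": the shift along the tool's x, y, z normalised to -1 to 1, where 1 is 15 cm; "wx", "wy", "wz": the turn, a rotation vector about the tool's x, y, z normalised to -1 to 1, where 1 is pi/4 rad; "hand": the opening, from -1 (shut) to 1 (fully open). In form: [{"x": .., "y": .., "z": .., "wx": .., "wy": .., "wz": .., "hand": ..}, ...]. A call has exactly 10 rows; each row shifts and turns the commanded pose from where the row before left it, along the tool's axes as they then stand; what a row does not reach is not made up. A row lasts 1/12 s, in which the tool goes at most 41.7 mm and 7.16 degrees, less where a joint would pass 70% of its speed; a pose out of reach is approached as far as the arm can. A call with a number of a shift or a turn outside -1 to 1 is refused whole. A call with a gripper value outside its range is refused whole. The fingers move at their own pace and stop on an object; the grip force is fixed at half the most. Time passes only in rows, so rows that do not move let the fingers close, or fill a call up. It gives the time, the measured TCP pose, the force, the opening and the grip force at its end, in the units of the state.
- manip.state(): the state, without advancing time (a new reading comes with each control period).
- grab_frame(name): name is "side" or "top" or "wrist"; returns the picture (480x640x3 uint8, blue, green, red); there is no depth.
- calibration(name): a dict with "camera_matrix" (3x3 intrinsics, pixels), "R" (3x3) and "t" (3): a world point X has camera coordinates R X + t. Camera axes: x right, y down, z forward; pixel columns grow to the right and rows downward; lengths in m; the calibration is good to about 2 mm. A picture is of the moment at which its call begins: read the wrist's pose just before it. calibration takes no time and is no camera call; for the wrist camera it gives the pose at the moment of the call.
- job_done(): hands the job in; it is judged then, once.
The state is a dict: "time": time; "joint_pos": joint angles; "joint_vel": joint speeds; "joint_efforts": joint torques, N m; "tool_pos": TCP position; "tool_rot": TCP orientation; "contact_force": force on the tool from outside, world axes, zero at the start; "ft_torque": the same for the moment, N m; "gripper_width": opening from 0.0 (shut) to 1.0 (fully open); "grasp_force": force on a finger pad.
Only numpy, scipy, OpenCV 4.12 (cv2) and the standard library are available. Lean on these libraries where they do the work, as an engineer would, in place of code of your own. Each camera call takes 0.05 s, during which the arm holds its last target. There are 200 camera calls.

## Working session

There is one attempt and no reset: what is moved stays moved. The work goes in short steps, Python scripts to look and compute and a tool call to move; the robot and the scene stay as the last step left them, time stands still between calls to the robot, and variables do not carry over. Pictures are saved under pics/ and viewed, at most 10 in all, crops included, and the job is handed in when it is done.

Besides the shell and the picture viewer there is one more tool, called after "Emit:" by a JSON object that holds its "api" and its "payload". send_rows: Moves the arm, as the interface text tells. Scaled input: -1 to 1 covers 15 cm each way for a shift and pi/4 rad each way for a turn. Its arguments: {"type":"object","properties":{"rows":{"type":"array","items":{"type":"object","properties":{"x":{"type":"number","minimum":-1,"maximum":1},"y":{"type":"number","minimum":-1,"maximum":1},"z":{"type":"number","minimum":-1,"maximum":1},"wx":{"type":"number","minimum":-1,"maximum":1},"wy":{"type":"number","minimum":-1,"maximum":1},"wz":{"type":"number","minimum":-1,"maximum":1},"hand":{"type":"number"}}}}},"required":["rows"]}

```bash
ls; mkdir -p pics; python3 - <<'E'
from plant import manip, grab_frame, calibration
import cv2
print(manip.tcp_to_grasp, manip.state())
for n in("top","side"):
    cv2.imwrite(f"pics/{n}0.png",grab_frame(n)); c=calibration(n); print(n,c)
E
```

```text
pics
0.0187 {'time': 0.0, 'joint_pos': array([ 1.12902635e+00,  5.33390004e-02,  1.61428923e+00,  2.92594076e-05,
        1.47602166e+00, -1.19023033e-01]), 'joint_vel': array([-0.00074093,  0.0011269 ,  0.00090085, -0.00220441,  0.00175629,
       -0.00020445]), 'joint_efforts': array([-8.65181737e-04, -3.93684196e+01, -3.70174563e+01, -2.20606521e-04,
        6.90620931e-03, -1.85398108e-06]), 'tool_pos': array([0.19796902, 0.59215816, 0.23007695]), 'tool_rot': array([-2.98651379e-04,  1.60675282e-01,  9.87006786e-01, -9.84420118e-04]), 'contact_force': array([ 0.27181801, -0.29602392,  0.60777941]), 'ft_torque': array([0.03162073, 0.02841775, 0.02834092]), 'grasp_force': 0.0, 'gripper_width': 1.0019829394012556}
top {'camera_matrix': array([[560.31831549,   0.        , 307.73765125],
       [  0.        , 560.31831549, 249.11022877],
       [  0.        ,   0.        ,   1.        ]]), 'R': array([[ 0.02575669, -0.99960931,  0.01085436],
       [-0.99178184, -0.02691317, -0.12507781],
       [ 0.12532106, -0.00754357, -0.99208756]]), 't': array([0.16456497, 0.5217462 , 1.02790499])}
side {'camera_matrix': array([[577.09786194,   0.        , 325.47116575],
       [  0.        , 577.09786194, 234.44572116],
       [  0.        ,   0.        ,   1.        ]]), 'R': array([[ 0.85192429, -0.52345212,  0.01492917],
       [-0.20413674, -0.35821848, -0.91104759],
       [ 0.4822377 ,  0.77309598, -0.41203083]]), 't': array([-0.35104796,  0.26896632,  0.54261464])}
```

View pics/top0.png

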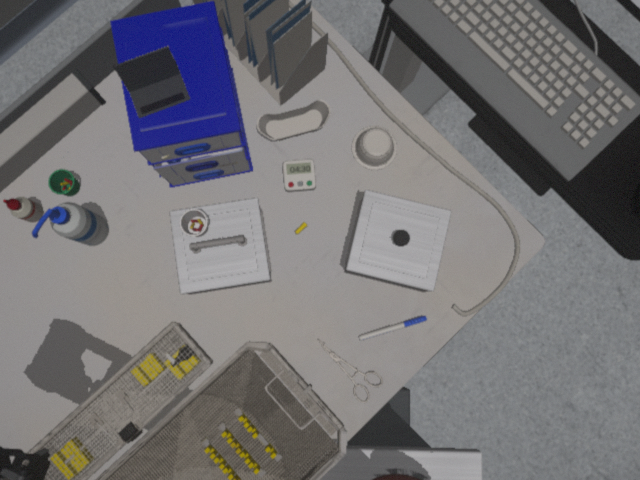

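View pics/side0.png

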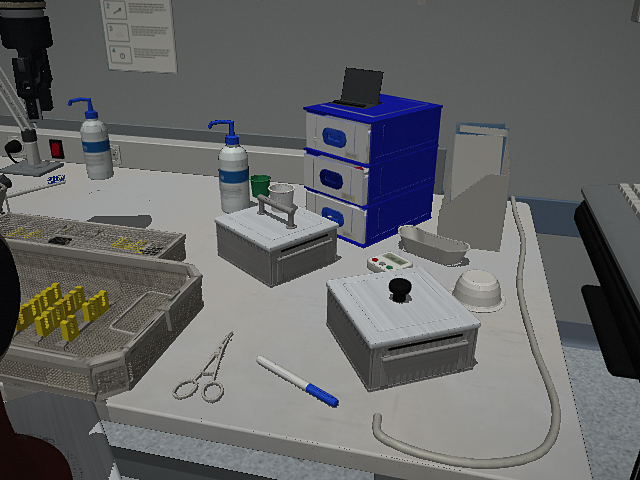

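The top view shows the bar box around (220,245), with the bar from (192,247) to (244,240) and the cup near (195,222). The knob box is at (398,240), the tip cap at (300,228), the timer at (299,176) and the marker at (393,327). I'll enlarge this region.

```bash
python3 - <<'E'
import cv2,numpy as np
a=cv2.imread("pics/top0.png")[185:305,160:320]
b=cv2.imread("pics/side0.png")[170:290,205:345]
cv2.imwrite("pics/crop1.png",cv2.resize(a,(800,600),interpolation=cv2.INTER_CUBIC))
cv2.imwrite("pics/crop2.png",cv2.resize(b,(700,600),interpolation=cv2.INTER_CUBIC))
E
```

```text
(no output)
```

View pics/crop1.png

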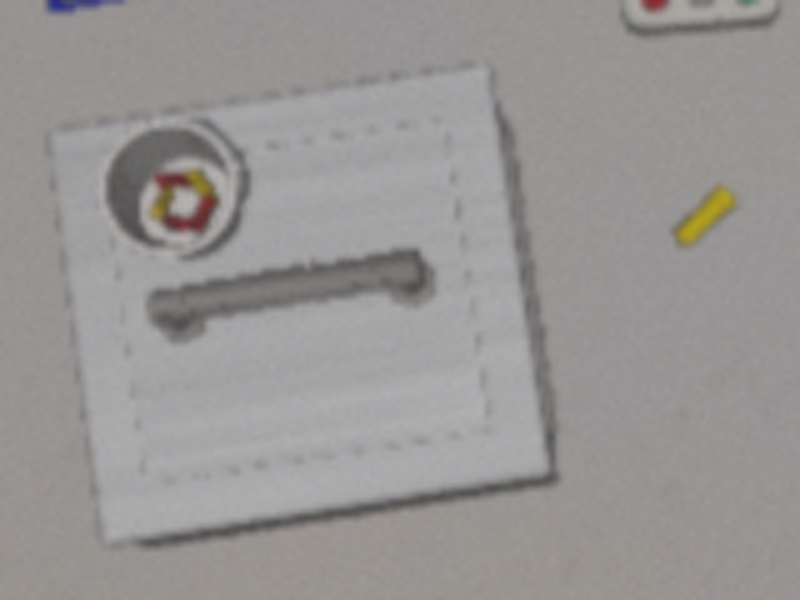

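View pics/crop2.png

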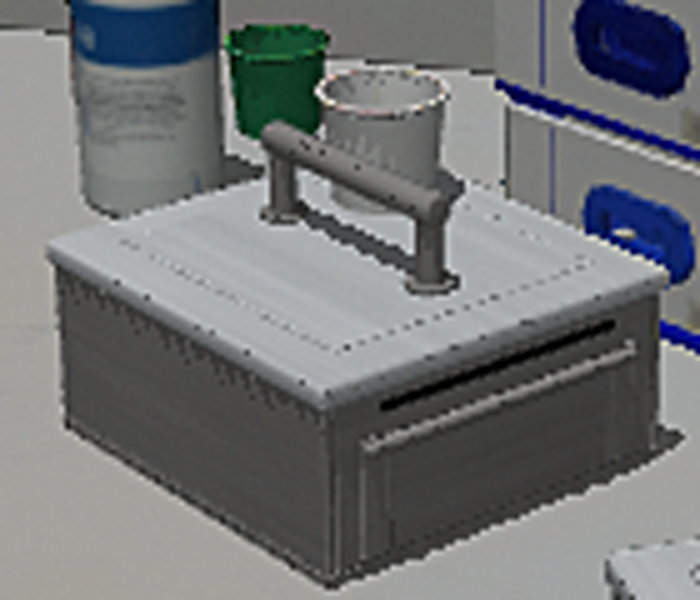

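Crop 1 (5x, offset 160,185): the lid corners are at (50,132), (490,66), (552,478) and (103,543), the bar ends at (150,304) and (420,265), and the cup rim centre at (174,186). Crop 2 (5x, offset 205,170): the cup rim centre is at (383,94), and the bar runs from (270,132) to (440,200).

```bash
cat > h.py <<'E'
import numpy as np
from plant import manip, grab_frame, calibration
from scipy.spatial.transform import Rotation as Ro
def ray(c,uv,z):
    d=c["R"].T@np.linalg.inv(c["camera_matrix"])@np.array([uv[0],uv[1],1.]); o=-c["R"].T@c["t"]
    return o+d*(z-o[2])/d[2]
def proj(c,X):
    p=c["camera_matrix"]@(c["R"]@np.array(X)+c["t"]); return p[:2]/p[2]
def rot(s): q=s["tool_rot"]; return Ro.from_quat([q[1],q[2],q[3],q[0]]).as_matrix()
E
python3 - <<'E'
from h import *
t=calibration("top"); s=calibration("side")
A=lambda u,v,z: ray(t,(160+u/5+-.4,185+v/5-.4),z)
B=lambda u,v,z: ray(s,(205+u/5-.4,170+v/5-.4),z)
C=np.array([A(*p,.075) for p in((50,132),(490,66),(552,478),(103,543))])
print(C.round(4),C.mean(0).round(4)); 
for i in range(4): e=C[(i+1)%4]-C[i]; print(np.linalg.norm(e).round(4), np.degrees(np.arctan2(e[1],e[0])).round(1))
b1,b2=A(150,304,.105),A(420,265,.105);print("bar",b1.round(4),b2.round(4),((b1+b2)/2).round(4))
b1,b2=B(270,132,.105),B(440,200,.105);print("barside",b1.round(4),b2.round(4),((b1+b2)/2).round(4))
print("cup",A(174,186,.118).round(4),A(180,202,.077).round(4),B(383,94,.118).round(4))
for n,u,v,z in(("timer",299,176,.02),("cap",300.5,228,.01),("m1",360,336,.01),("m2",426,318,.01),("kc",398,240,.075),("kcorn",345,271,.075),("k2",364,192,.075),("draw",168,186,0),("draw",252,170,0),("bowl",258,125,.0),("tray",178,325,.05),("tray",255,345,.07),("bottle",74,222,.07),("sc",320,340,0)): print(n,ray(t,(u,v),z).round(3))
st=manip.state(); print(rot(st).round(3))
w=calibration("wrist"); print("campos",(-w["R"].T@w["t"]).round(3),w["R"].round(2))
E
```

```text
[[0.575  0.4324 0.075 ]
 [0.604  0.273  0.075 ]
 [0.4535 0.2451 0.075 ]
 [0.426  0.405  0.075 ]] [0.5146 0.3389 0.075 ]
0.1621 -79.7
0.1531 -169.5
0.1623 99.8
0.1515 10.4
bar [0.5089 0.3866 0.105 ] [0.5253 0.2924 0.105 ] [0.5171 0.3395 0.105 ]
barside [0.5072 0.3891 0.105 ] [0.5291 0.3009 0.105 ] [0.5181 0.345  0.105 ]
cup [0.5489 0.3777 0.118 ] [0.5501 0.3834 0.077 ] [0.545  0.3729 0.118 ]
timer [0.661 0.199 0.02 ]
cap [0.561 0.193 0.01 ]
m1 [0.357 0.075 0.01 ]
m2 [ 0.394 -0.051  0.01 ]
kc [0.533 0.015 0.075]
kcorn [0.474 0.11  0.075]
k2 [0.62  0.078 0.075]
draw [0.639 0.457 0.   ]
draw [0.676 0.293 0.   ]
bowl [0.769 0.284 0.   ]
tray [0.369 0.411 0.05 ]
tray [0.338 0.268 0.07 ]
bottle [0.551 0.606 0.07 ]
sc [0.347 0.15  0.   ]
[[-0.948  0.317 -0.001]
 [ 0.317  0.948 -0.002]
 [ 0.    -0.002 -1.   ]]
campos [0.119 0.619 0.372] [[ 0.32  0.95 -0.  ]
 [ 0.9  -0.3   0.32]
 [ 0.31 -0.1  -0.95]]
```

Emit:
{"api": "send_rows", "payload": {"rows": [{"wz":-0.128,"hand":1},{"wz":-0.128,"hand":1},{"wz":-0.128,"hand":1},{"wz":-0.128,"hand":1},{"wz":-0.126,"hand":1},{"x":-0.172,"y":-0.151,"hand":1},{"x":-0.172,"y":-0.151,"hand":1},{"x":-0.172,"y":-0.151,"hand":1},{"x":-0.172,"y":-0.151,"hand":1},{"x":-0.172,"y":-0.151,"hand":1}]}}

```text
invalid input at $.rows[0]: expected keys x, y, z, wx, wy, wz, hand
```

Emit:
{"api": "send_rows", "payload": {"rows": [{"x":-0.172,"y":-0.151,"hand":1},{"x":-0.172,"y":-0.151,"hand":1},{"x":-0.172,"y":-0.151,"hand":1},{"x":-0.172,"y":-0.151,"hand":1},{"x":-0.172,"y":-0.151,"hand":1},{"x":-0.172,"y":-0.151,"hand":1},{"x":-0.172,"y":-0.151,"hand":1},{"hand":1},{"hand":1},{"hand":1}]}}

```text
invalid input at $.rows[0]: expected keys x, y, z, wx, wy, wz, hand
```

```bash
python3 - <<'E'
from h import *; import cv2
s=manip.state(); c=calibration("wrist"); f=grab_frame("wrist")
np.savez("w1.npz",**c); print(s["time"],s["tool_pos"],rot(s).round(4),s["contact_force"],s["gripper_width"])
cv2.imwrite("pics/w1.png",f)
for X in((.5505,.379,.118),(.5505,.379,.075),(.5165,.340,.105)): print(proj(c,X))
E
```

```text
0.1 [0.19800193 0.5922106  0.2301773 ] [[-9.484e-01  3.172e-01 -8.000e-04]
 [ 3.172e-01  9.484e-01 -1.700e-03]
 [ 2.000e-04 -1.900e-03 -1.000e+00]] [-0.13649257 -0.25967714 -0.97157994] 0.9987086395827346
[233.95344065 617.91540971]
[242.45587203 570.21794425]
[188.20624868 589.62181742]
```

View pics/w1.png

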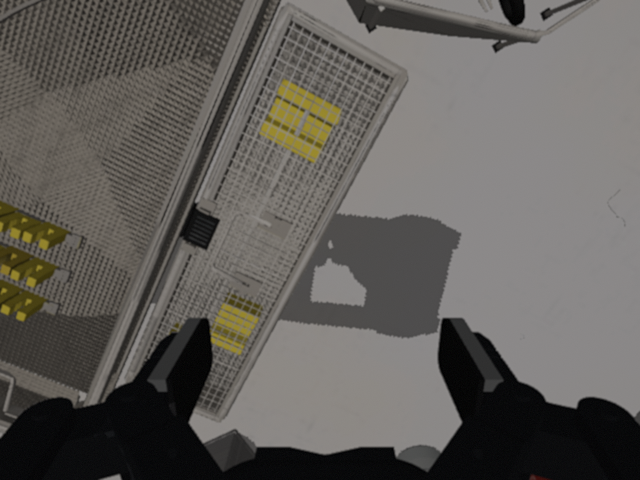

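Nothing has moved yet, because every row needs all seven keys. The wrist picture shows only the trays and the two fingers. I'll resend with complete rows.

Emit:
{"api": "send_rows", "payload": {"rows": [{"x":0,"y":0,"z":0,"wx":0,"wy":0,"wz":-0.128,"hand":1},{"x":0,"y":0,"z":0,"wx":0,"wy":0,"wz":-0.128,"hand":1},{"x":0,"y":0,"z":0,"wx":0,"wy":0,"wz":-0.128,"hand":1},{"x":0,"y":0,"z":0,"wx":0,"wy":0,"wz":-0.128,"hand":1},{"x":0,"y":0,"z":0,"wx":0,"wy":0,"wz":-0.126,"hand":1},{"x":-0.172,"y":-0.151,"z":0,"wx":0,"wy":0,"wz":0,"hand":1},{"x":-0.172,"y":-0.151,"z":0,"wx":0,"wy":0,"wz":0,"hand":1},{"x":-0.172,"y":-0.151,"z":0,"wx":0,"wy":0,"wz":0,"hand":1},{"x":-0.172,"y":-0.151,"z":0,"wx":0,"wy":0,"wz":0,"hand":1},{"x":-0.172,"y":-0.151,"z":0,"wx":0,"wy":0,"wz":0,"hand":1}]}}

```text
time: 0.98
tool_pos: [0.3463, 0.503, 0.2309]
tool_rot: [-0.0, -0.089, 0.996, -0.0]
contact_force: [0.1, 1.1, 0.1]
gripper_width: 1.002
grasp_force: 0.0
```

Emit:
{"api": "send_rows", "payload": {"rows": [{"x":-0.172,"y":-0.151,"z":0,"wx":0,"wy":0,"wz":0,"hand":1},{"x":-0.172,"y":-0.151,"z":0,"wx":0,"wy":0,"wz":0,"hand":1},{"x":-0.172,"y":-0.151,"z":0,"wx":0,"wy":0,"wz":0,"hand":1},{"x":-0.172,"y":-0.151,"z":0,"wx":0,"wy":0,"wz":0,"hand":1},{"x":-0.172,"y":-0.151,"z":0,"wx":0,"wy":0,"wz":0,"hand":1},{"x":-0.172,"y":-0.151,"z":0,"wx":0,"wy":0,"wz":0,"hand":1},{"x":-0.172,"y":-0.151,"z":0,"wx":0,"wy":0,"wz":0,"hand":1},{"x":0,"y":0,"z":0,"wx":0,"wy":0,"wz":0,"hand":1},{"x":0,"y":0,"z":0,"wx":0,"wy":0,"wz":0,"hand":1},{"x":0,"y":0,"z":0,"wx":0,"wy":0,"wz":0,"hand":1}]}}

```text
time: 1.82
tool_pos: [0.5508, 0.3801, 0.2307]
tool_rot: [-0.001, -0.089, 0.996, -0.0]
contact_force: [-0.9, -0.2, 0.6]
gripper_width: 1.001
grasp_force: 0.0
```

```bash
python3 - <<'E'
from h import *; import cv2
s=manip.state(); c=calibration("wrist"); f=grab_frame("wrist")
np.savez("w2.npz",**c); print(s["time"],s["tool_pos"],rot(s).round(4),s["contact_force"],s["gripper_width"])
cv2.imwrite("pics/w2.png",f)
for X in((.5505,.379,.118),(.5505,.379,.075),(.5165,.340,.105)): print(proj(c,X))
E
```

```text
1.8167 [0.55077395 0.38008283 0.23071278] [[-9.842e-01 -1.770e-01 -1.200e-03]
 [-1.770e-01  9.842e-01 -2.000e-04]
 [ 1.200e-03  1.000e-04 -1.000e+00]] [-0.91181925 -0.18685337  0.64967262] 1.001284872266396
[322.1780015 234.6683712]
[322.53956637 217.52819874]
[273.99462304 171.50741579]
```

View pics/w2.png

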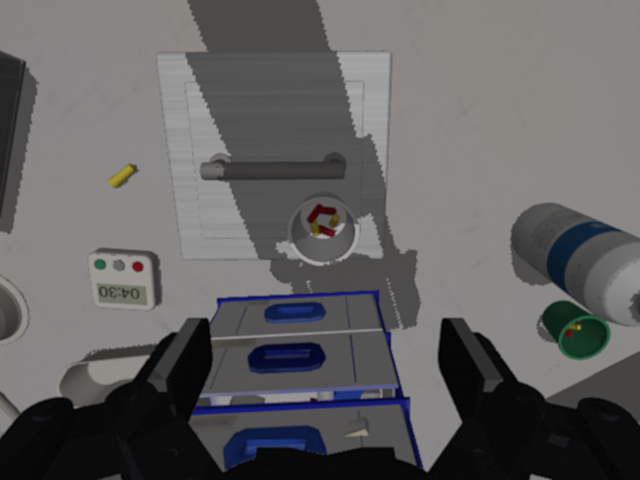

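The cup rim spans x 288–359 and y 195–264, so its centre is at (323.5,230). That is about 3 mm nearer the bar than my guess. The bar middle at (274,171) matches the prediction. I'll go down round the cup.

Emit:
{"api": "send_rows", "payload": {"rows": [{"x":0.021,"y":-0.01,"z":0.12,"wx":0,"wy":0,"wz":0,"hand":1},{"x":0,"y":0,"z":0.12,"wx":0,"wy":0,"wz":0,"hand":1},{"x":0,"y":0,"z":0.12,"wx":0,"wy":0,"wz":0,"hand":1},{"x":0,"y":0,"z":0.12,"wx":0,"wy":0,"wz":0,"hand":1},{"x":0,"y":0,"z":0.12,"wx":0,"wy":0,"wz":0,"hand":1},{"x":0,"y":0,"z":0.12,"wx":0,"wy":0,"wz":0,"hand":1},{"x":0,"y":0,"z":0.12,"wx":0,"wy":0,"wz":0,"hand":1},{"x":0,"y":0,"z":0.05,"wx":0,"wy":0,"wz":0,"hand":1},{"x":0,"y":0,"z":0.05,"wx":0,"wy":0,"wz":0,"hand":1},{"x":0,"y":0,"z":0.05,"wx":0,"wy":0,"wz":0,"hand":1}]}}

```text
time: 2.7
tool_pos: [0.5481, 0.3789, 0.0831]
tool_rot: [0.0, -0.09, 0.996, 0.0]
contact_force: [0.9, -0.0, 0.5]
gripper_width: 1.004
grasp_force: 0.0
```

Emit:
{"api": "send_rows", "payload": {"rows": [{"x":0,"y":0,"z":0,"wx":0,"wy":0,"wz":0,"hand":0.6},{"x":0,"y":0,"z":0,"wx":0,"wy":0,"wz":0,"hand":0.4},{"x":0,"y":0,"z":0,"wx":0,"wy":0,"wz":0,"hand":0.3},{"x":0,"y":0,"z":0,"wx":0,"wy":0,"wz":0,"hand":0.3},{"x":0,"y":0,"z":0,"wx":0,"wy":0,"wz":0,"hand":0.28},{"x":0,"y":0,"z":0,"wx":0,"wy":0,"wz":0,"hand":0.26},{"x":0,"y":0,"z":0,"wx":0,"wy":0,"wz":0,"hand":0.24},{"x":0,"y":0,"z":0,"wx":0,"wy":0,"wz":0,"hand":0.22},{"x":0,"y":0,"z":0,"wx":0,"wy":0,"wz":0,"hand":0.22},{"x":0,"y":0,"z":0,"wx":0,"wy":0,"wz":0,"hand":0.22}]}}

```text
time: 3.53
tool_pos: [0.5483, 0.3781, 0.0828]
tool_rot: [-0.0, -0.089, 0.996, 0.0]
contact_force: [-0.0, 0.6, 0.0]
gripper_width: 0.61
grasp_force: 0.0
```

Emit:
{"api": "send_rows", "payload": {"rows": [{"x":0,"y":0,"z":0,"wx":0,"wy":0,"wz":0,"hand":0.2},{"x":0,"y":0,"z":0,"wx":0,"wy":0,"wz":0,"hand":0.19},{"x":0,"y":0,"z":0,"wx":0,"wy":0,"wz":0,"hand":0.18},{"x":0,"y":0,"z":0,"wx":0,"wy":0,"wz":0,"hand":0.17},{"x":0,"y":0,"z":0,"wx":0,"wy":0,"wz":0,"hand":0.16},{"x":0,"y":0,"z":0,"wx":0,"wy":0,"wz":0,"hand":0.15},{"x":0,"y":0,"z":0,"wx":0,"wy":0,"wz":0,"hand":0.14},{"x":0,"y":0,"z":0,"wx":0,"wy":0,"wz":0,"hand":0.14},{"x":0,"y":0,"z":0,"wx":0,"wy":0,"wz":0,"hand":0.14},{"x":0,"y":0,"z":0,"wx":0,"wy":0,"wz":0,"hand":0.14}]}}

```text
time: 4.37
tool_pos: [0.5483, 0.3781, 0.0828]
tool_rot: [0.0, -0.089, 0.996, 0.0]
contact_force: [-0.4, 0.1, 0.1]
gripper_width: 0.568
grasp_force: 0.0
```

Emit:
{"api": "send_rows", "payload": {"rows": [{"x":0,"y":0,"z":0,"wx":0,"wy":0,"wz":0,"hand":0.13},{"x":0,"y":0,"z":0,"wx":0,"wy":0,"wz":0,"hand":0.12},{"x":0,"y":0,"z":0,"wx":0,"wy":0,"wz":0,"hand":0.11},{"x":0,"y":0,"z":0,"wx":0,"wy":0,"wz":0,"hand":0.1},{"x":0,"y":0,"z":0,"wx":0,"wy":0,"wz":0,"hand":0.1},{"x":0,"y":0,"z":0,"wx":0,"wy":0,"wz":0,"hand":0.1},{"x":0,"y":0,"z":0,"wx":0,"wy":0,"wz":0,"hand":0.1},{"x":0,"y":0,"z":0,"wx":0,"wy":0,"wz":0,"hand":0.1},{"x":0,"y":0,"z":0,"wx":0,"wy":0,"wz":0,"hand":0.1},{"x":0,"y":0,"z":0,"wx":0,"wy":0,"wz":0,"hand":0.1}]}}

```text
time: 5.2
tool_pos: [0.5484, 0.3782, 0.083]
tool_rot: [0.0, -0.089, 0.996, 0.0]
contact_force: [-0.8, 0.7, 2.9]
gripper_width: 0.554
grasp_force: 15.1
```

A 15 N grip is well under the limit, so I'll lift gently.

Emit:
{"api": "send_rows", "payload": {"rows": [{"x":0,"y":0,"z":-0.02,"wx":0,"wy":0,"wz":0,"hand":0.1},{"x":0,"y":0,"z":-0.03,"wx":0,"wy":0,"wz":0,"hand":0.1},{"x":0,"y":0,"z":-0.05,"wx":0,"wy":0,"wz":0,"hand":0.1},{"x":0,"y":0,"z":-0.06,"wx":0,"wy":0,"wz":0,"hand":0.1},{"x":0,"y":0,"z":-0.06,"wx":0,"wy":0,"wz":0,"hand":0.1},{"x":0,"y":0,"z":-0.06,"wx":0,"wy":0,"wz":0,"hand":0.1},{"x":0,"y":0,"z":-0.06,"wx":0,"wy":0,"wz":0,"hand":0.1},{"x":0,"y":0,"z":-0.06,"wx":0,"wy":0,"wz":0,"hand":0.1},{"x":0,"y":0,"z":-0.06,"wx":0,"wy":0,"wz":0,"hand":0.1},{"x":0,"y":0,"z":-0.06,"wx":0,"wy":0,"wz":0,"hand":0.1}]}}

```text
time: 6.03
tool_pos: [0.5484, 0.3781, 0.162]
tool_rot: [0.0, -0.089, 0.996, 0.0]
contact_force: [0.3, -0.3, 0.2]
gripper_width: 0.553
grasp_force: 15.1
```

```bash
python3 - <<'E'
from h import *; import cv2
s=manip.state(); print(s["tool_pos"],s["gripper_width"],s["grasp_force"],s["contact_force"])
f=grab_frame("side"); print(proj(calibration("side"),s["tool_pos"]))
a=f[120:270,205:355]; b=grab_frame("wrist")
cv2.imwrite("pics/lift.png",np.hstack([cv2.resize(a,(400,400),interpolation=cv2.INTER_CUBIC),cv2.resize(b[100:480,130:510],(400,400))]))
E
```

```text
[0.54836445 0.3781368  0.16195566] 0.5531178882004091 15.094058301765472 [ 0.2668722  -0.31191893  0.20149744]
[281.09798231 164.04248699]
```

View pics/lift.png

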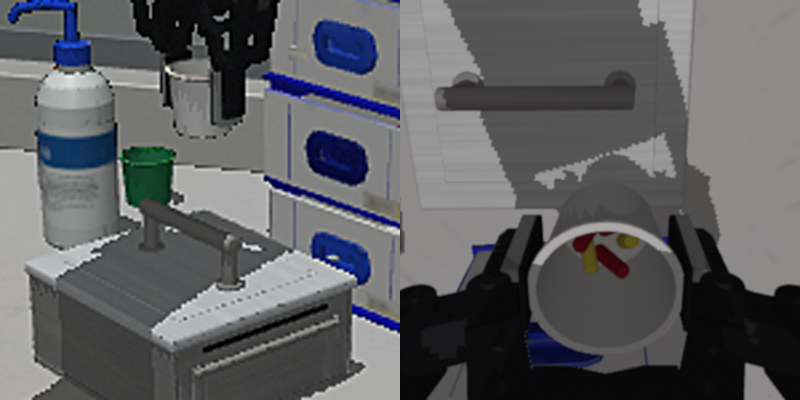

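The cup is held upright between the fingers, clear of the lid. Next I'll carry it to the bare spot in front of the gap.

Emit:
{"api": "send_rows", "payload": {"rows": [{"x":0.025,"y":-0.03,"z":0,"wx":0,"wy":0,"wz":0,"hand":0.1},{"x":0.05,"y":-0.06,"z":0,"wx":0,"wy":0,"wz":0,"hand":0.1},{"x":0.084,"y":-0.1,"z":0,"wx":0,"wy":0,"wz":0,"hand":0.1},{"x":0.084,"y":-0.1,"z":0,"wx":0,"wy":0,"wz":0,"hand":0.1},{"x":0.084,"y":-0.1,"z":0,"wx":0,"wy":0,"wz":0,"hand":0.1},{"x":0.084,"y":-0.1,"z":0,"wx":0,"wy":0,"wz":0,"hand":0.1},{"x":0.084,"y":-0.1,"z":0,"wx":0,"wy":0,"wz":0,"hand":0.1},{"x":0.084,"y":-0.1,"z":0,"wx":0,"wy":0,"wz":0,"hand":0.1},{"x":0.084,"y":-0.1,"z":0,"wx":0,"wy":0,"wz":0,"hand":0.1},{"x":0.084,"y":-0.1,"z":0,"wx":0,"wy":0,"wz":0,"hand":0.1}]}}

```text
time: 6.97
tool_pos: [0.4603, 0.2256, 0.1596]
tool_rot: [-0.001, -0.089, 0.996, -0.0]
contact_force: [-0.4, 0.3, 0.2]
gripper_width: 0.554
grasp_force: 15.1
```

Emit:
{"api": "send_rows", "payload": {"rows": [{"x":0.084,"y":-0.1,"z":0,"wx":0,"wy":0,"wz":0,"hand":0.1},{"x":0.084,"y":-0.1,"z":0,"wx":0,"wy":0,"wz":0,"hand":0.1},{"x":0.042,"y":-0.05,"z":0,"wx":0,"wy":0,"wz":0,"hand":0.1},{"x":0.021,"y":-0.025,"z":0,"wx":0,"wy":0,"wz":0,"hand":0.1},{"x":0,"y":0,"z":0.04,"wx":0,"wy":0,"wz":0,"hand":0.1},{"x":0,"y":0,"z":0.08,"wx":0,"wy":0,"wz":0,"hand":0.1},{"x":0,"y":0,"z":0.1,"wx":0,"wy":0,"wz":0,"hand":0.1},{"x":0,"y":0,"z":0.1,"wx":0,"wy":0,"wz":0,"hand":0.1},{"x":0,"y":0,"z":0.1,"wx":0,"wy":0,"wz":0,"hand":0.1},{"x":0,"y":0,"z":0.1,"wx":0,"wy":0,"wz":0,"hand":0.1}]}}

```text
time: 7.8
tool_pos: [0.4346, 0.1807, 0.0807]
tool_rot: [-0.001, -0.089, 0.996, 0.0]
contact_force: [-0.4, -0.2, -0.6]
gripper_width: 0.553
grasp_force: 15.1
```

```bash
python3 - <<'E'
from h import *; import cv2
s=manip.state(); print(s["time"],s["tool_pos"],s["gripper_width"],s["grasp_force"],s["contact_force"])
f=grab_frame("side"); p=proj(calibration("side"),s["tool_pos"]); print(p)
u,v=p.astype(int); cv2.imwrite("pics/pl.png",cv2.resize(f[v-110:v+90,u-130:u+130],(780,600),interpolation=cv2.INTER_CUBIC))
E
```

```text
7.8 [0.43461427 0.18066294 0.08074377] 0.5534370283162668 15.10991103714332 [-0.43901084 -0.17063957 -0.57231001]
[275.63062657 262.65349116]
```

View pics/pl.png

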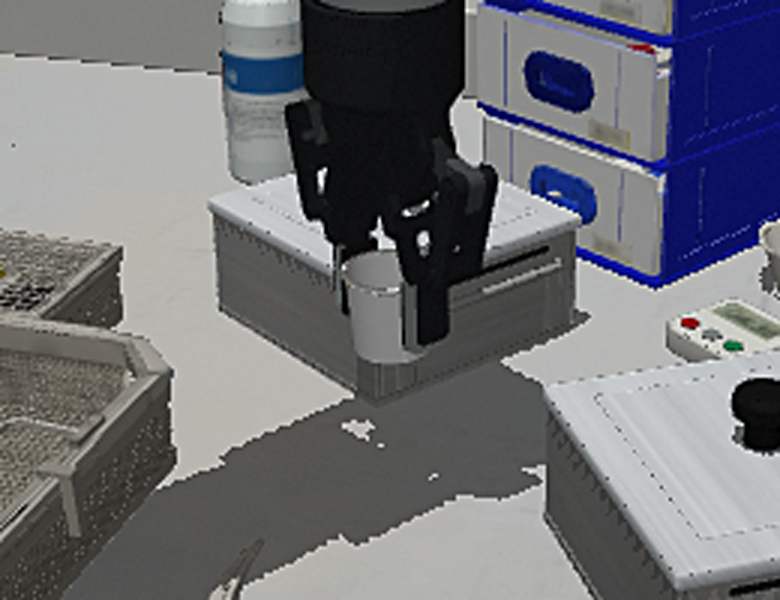

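The cup is upright and about 8 cm up, near (385,360) in the crop, with bare table below. I'll shift a little away from the bar box before lowering.

Emit:
{"api": "send_rows", "payload": {"rows": [{"x":0.07,"y":-0.015,"z":0,"wx":0,"wy":0,"wz":0,"hand":0.1},{"x":0.07,"y":-0.015,"z":0,"wx":0,"wy":0,"wz":0,"hand":0.1},{"x":0,"y":0,"z":0.06,"wx":0,"wy":0,"wz":0,"hand":0.1},{"x":0,"y":0,"z":0.1,"wx":0,"wy":0,"wz":0,"hand":0.1},{"x":0,"y":0,"z":0.1,"wx":0,"wy":0,"wz":0,"hand":0.1},{"x":0,"y":0,"z":0.08,"wx":0,"wy":0,"wz":0,"hand":0.1},{"x":0,"y":0,"z":0.06,"wx":0,"wy":0,"wz":0,"hand":0.1},{"x":0,"y":0,"z":0.04,"wx":0,"wy":0,"wz":0,"hand":0.1},{"x":0,"y":0,"z":0.02,"wx":0,"wy":0,"wz":0,"hand":0.1},{"x":0,"y":0,"z":0,"wx":0,"wy":0,"wz":0,"hand":0.1}]}}

```text
time: 8.68
tool_pos: [0.4148, 0.172, 0.0131]
tool_rot: [-0.001, -0.089, 0.996, -0.0]
contact_force: [-1.1, 0.2, -0.4]
gripper_width: 0.556
grasp_force: 15.1
```

Emit:
{"api": "send_rows", "payload": {"rows": [{"x":0,"y":0,"z":0.007,"wx":0,"wy":0,"wz":0,"hand":0.1},{"x":0,"y":0,"z":0.007,"wx":0,"wy":0,"wz":0,"hand":0.1},{"x":0,"y":0,"z":0.007,"wx":0,"wy":0,"wz":0,"hand":0.1},{"x":0,"y":0,"z":0.004,"wx":0,"wy":0,"wz":0,"hand":0.1},{"x":0,"y":0,"z":0,"wx":0,"wy":0,"wz":0,"hand":0.1},{"x":0,"y":0,"z":0,"wx":0,"wy":0,"wz":0,"hand":0.1},{"x":0,"y":0,"z":0,"wx":0,"wy":0,"wz":0,"hand":0.1},{"x":0,"y":0,"z":0,"wx":0,"wy":0,"wz":0,"hand":0.1},{"x":0,"y":0,"z":0,"wx":0,"wy":0,"wz":0,"hand":0.1},{"x":0,"y":0,"z":0,"wx":0,"wy":0,"wz":0,"hand":0.1}]}}

```text
time: 9.52
tool_pos: [0.4151, 0.1719, 0.0101]
tool_rot: [0.0, -0.089, 0.996, 0.0]
contact_force: [-0.8, 0.1, -0.0]
gripper_width: 0.551
grasp_force: 15.1
```

Emit:
{"api": "send_rows", "payload": {"rows": [{"x":0,"y":0,"z":0.004,"wx":0,"wy":0,"wz":0,"hand":0.1},{"x":0,"y":0,"z":0.004,"wx":0,"wy":0,"wz":0,"hand":0.1},{"x":0,"y":0,"z":0.004,"wx":0,"wy":0,"wz":0,"hand":0.1},{"x":0,"y":0,"z":0.002,"wx":0,"wy":0,"wz":0,"hand":0.1},{"x":0,"y":0,"z":0,"wx":0,"wy":0,"wz":0,"hand":0.1},{"x":0,"y":0,"z":0,"wx":0,"wy":0,"wz":0,"hand":0.1},{"x":0,"y":0,"z":0,"wx":0,"wy":0,"wz":0,"hand":0.1},{"x":0,"y":0,"z":0,"wx":0,"wy":0,"wz":0,"hand":0.1},{"x":0,"y":0,"z":0,"wx":0,"wy":0,"wz":0,"hand":0.1},{"x":0,"y":0,"z":0,"wx":0,"wy":0,"wz":0,"hand":0.1}]}}

```text
time: 10.35
tool_pos: [0.4151, 0.172, 0.008]
tool_rot: [0.0, -0.089, 0.996, 0.0]
contact_force: [-1.0, -0.1, 2.1]
gripper_width: 0.555
grasp_force: 15.2
```

The cup is touching the table, with 2 N upward on the tool. I'll open slowly and rise.

Emit:
{"api": "send_rows", "payload": {"rows": [{"x":0,"y":0,"z":0,"wx":0,"wy":0,"wz":0,"hand":0.13},{"x":0,"y":0,"z":0,"wx":0,"wy":0,"wz":0,"hand":0.17},{"x":0,"y":0,"z":0,"wx":0,"wy":0,"wz":0,"hand":0.21},{"x":0,"y":0,"z":0,"wx":0,"wy":0,"wz":0,"hand":0.25},{"x":0,"y":0,"z":0,"wx":0,"wy":0,"wz":0,"hand":0.3},{"x":0,"y":0,"z":0,"wx":0,"wy":0,"wz":0,"hand":0.4},{"x":0,"y":0,"z":0,"wx":0,"wy":0,"wz":0,"hand":0.5},{"x":0,"y":0,"z":0,"wx":0,"wy":0,"wz":0,"hand":0.5},{"x":0,"y":0,"z":0,"wx":0,"wy":0,"wz":0,"hand":0.5},{"x":0,"y":0,"z":0,"wx":0,"wy":0,"wz":0,"hand":0.5}]}}

```text
time: 11.18
tool_pos: [0.415, 0.1719, 0.0079]
tool_rot: [-0.0, -0.089, 0.996, 0.0]
contact_force: [0.2, 0.6, 0.0]
gripper_width: 0.747
grasp_force: 0.0
```

Emit:
{"api": "send_rows", "payload": {"rows": [{"x":0,"y":0,"z":-0.03,"wx":0,"wy":0,"wz":0,"hand":0.5},{"x":0,"y":0,"z":-0.06,"wx":0,"wy":0,"wz":0,"hand":0.5},{"x":0,"y":0,"z":-0.1,"wx":0,"wy":0,"wz":0,"hand":0.5},{"x":0,"y":0,"z":-0.15,"wx":0,"wy":0,"wz":0,"hand":0.5},{"x":0,"y":0,"z":-0.2,"wx":0,"wy":0,"wz":0,"hand":0.5},{"x":0,"y":0,"z":-0.2,"wx":0,"wy":0,"wz":0,"hand":0.5},{"x":0,"y":0,"z":-0.2,"wx":0,"wy":0,"wz":0,"hand":0.5},{"x":0,"y":0,"z":-0.1,"wx":0,"wy":0,"wz":0,"hand":0.5},{"x":0,"y":0,"z":-0.1,"wx":0,"wy":0,"wz":0,"hand":0.5},{"x":0,"y":0,"z":0,"wx":0,"wy":0,"wz":0,"hand":0.5}]}}

```text
time: 12.02
tool_pos: [0.4173, 0.1725, 0.184]
tool_rot: [0.004, -0.089, 0.996, 0.001]
contact_force: [0.8, 0.2, 0.7]
gripper_width: 0.751
grasp_force: 0.0
```

```bash
python3 - <<'E'
from h import *; import cv2
s=manip.state(); print(s["joint_pos"].round(3),s["tool_pos"],rot(s).round(4))
f=grab_frame("wrist"); cv2.imwrite("pics/cup.png",f); c=calibration("wrist")
print(proj(c,(.415,.172,.043)),proj(c,(.415,.172,0)))
E
```

```text
[ 0.227 -0.358  2.058  0.     1.432 -1.522] [0.41732196 0.17249847 0.18403784] [[-9.841e-01 -1.774e-01  8.300e-03]
 [-1.774e-01  9.841e-01  1.900e-03]
 [-8.500e-03  4.000e-04 -1.000e+00]]
[323.77082231 221.3339427 ] [323.90161048 206.73587265]
```

View pics/cup.png

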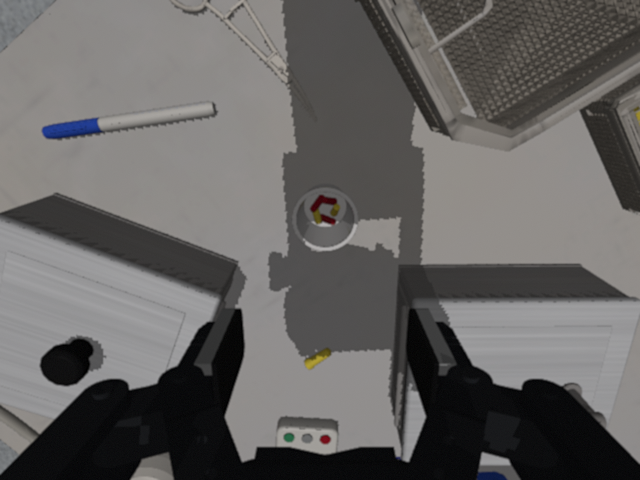

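The cup stands upright at (325,218), with the cap, timer, marker and knob lid undisturbed. Now I'll turn 90° and move over the bar.

Emit:
{"api": "send_rows", "payload": {"rows": [{"x":0,"y":0,"z":0,"wx":0,"wy":0,"wz":0.1,"hand":1},{"x":0,"y":0,"z":0,"wx":0,"wy":0,"wz":0.15,"hand":1},{"x":0,"y":0,"z":0,"wx":0,"wy":0,"wz":0.15,"hand":1},{"x":0,"y":0,"z":0,"wx":0,"wy":0,"wz":0.15,"hand":1},{"x":0,"y":0,"z":0,"wx":0,"wy":0,"wz":0.15,"hand":1},{"x":0,"y":0,"z":0,"wx":0,"wy":0,"wz":0.15,"hand":1},{"x":0,"y":0,"z":0,"wx":0,"wy":0,"wz":0.15,"hand":1},{"x":0,"y":0,"z":0,"wx":0,"wy":0,"wz":0.15,"hand":1},{"x":0,"y":0,"z":0,"wx":0,"wy":0,"wz":0.15,"hand":1},{"x":0,"y":0,"z":0,"wx":0,"wy":0,"wz":0.15,"hand":1}]}}

```text
time: 12.9
tool_pos: [0.4141, 0.1717, 0.1773]
tool_rot: [-0.001, 0.465, 0.886, -0.001]
contact_force: [0.4, -0.1, 0.8]
gripper_width: 1.004
grasp_force: 0.0
```

Emit:
{"api": "send_rows", "payload": {"rows": [{"x":0,"y":0,"z":0,"wx":0,"wy":0,"wz":0.15,"hand":1},{"x":0,"y":0,"z":0,"wx":0,"wy":0,"wz":0.15,"hand":1},{"x":0,"y":0,"z":0,"wx":0,"wy":0,"wz":0.15,"hand":1},{"x":0,"y":0,"z":0,"wx":0,"wy":0,"wz":0.1,"hand":1},{"x":0.16,"y":0.14,"z":0,"wx":0,"wy":0,"wz":0,"hand":1},{"x":0.16,"y":0.14,"z":0,"wx":0,"wy":0,"wz":0,"hand":1},{"x":0.16,"y":0.14,"z":0,"wx":0,"wy":0,"wz":0,"hand":1},{"x":0.16,"y":0.14,"z":0,"wx":0,"wy":0,"wz":0,"hand":1},{"x":0.16,"y":0.14,"z":0,"wx":0,"wy":0,"wz":0,"hand":1},{"x":0.16,"y":0.14,"z":0,"wx":0,"wy":0,"wz":0,"hand":1}]}}

```text
time: 13.73
tool_pos: [0.5133, 0.337, 0.1769]
tool_rot: [-0.001, 0.641, 0.767, -0.001]
contact_force: [-0.1, -0.0, -0.5]
gripper_width: 0.996
grasp_force: 0.0
```

Emit:
{"api": "send_rows", "payload": {"rows": [{"x":0,"y":0.02,"z":0,"wx":0,"wy":0,"wz":0,"hand":1},{"x":0,"y":0,"z":0,"wx":0,"wy":0,"wz":0,"hand":1},{"x":0,"y":0,"z":0,"wx":0,"wy":0,"wz":0,"hand":1},{"x":0,"y":0,"z":0,"wx":0,"wy":0,"wz":0,"hand":1},{"x":0,"y":0,"z":0,"wx":0,"wy":0,"wz":0,"hand":1},{"x":0,"y":0,"z":0,"wx":0,"wy":0,"wz":0,"hand":1},{"x":0,"y":0,"z":0,"wx":0,"wy":0,"wz":0,"hand":1},{"x":0,"y":0,"z":0,"wx":0,"wy":0,"wz":0,"hand":1},{"x":0,"y":0,"z":0,"wx":0,"wy":0,"wz":0,"hand":1},{"x":0,"y":0,"z":0,"wx":0,"wy":0,"wz":0,"hand":1}]}}

```text
time: 14.57
tool_pos: [0.5165, 0.3364, 0.1791]
tool_rot: [0.0, 0.641, 0.767, 0.0]
contact_force: [-0.6, 0.7, 0.5]
gripper_width: 1.001
grasp_force: 0.0
```

```bash
python3 - <<'E'
from h import *; import cv2
s=manip.state(); R=rot(s); print(s["time"],s["joint_pos"].round(3),s["tool_pos"],R.round(4))
c=calibration("wrist"); f=grab_frame("wrist"); cv2.imwrite("pics/bar.png",f)
P=np.array([.5165,.340,.105]); ax=np.array([-.177,.984,0])
for X in(P,P+.048*ax,P-.048*ax): print(proj(c,X))
print("tool units to bar",(R.T@(P-s["tool_pos"])/.15).round(3))
np.savez("bar.npz",**c)
E
```

```text
14.5667 [ 0.457  0.069  1.684 -0.     1.388  0.278] [0.51648824 0.3364269  0.17913349] [[-1.773e-01  9.842e-01  3.000e-04]
 [ 9.842e-01  1.773e-01  1.000e-04]
 [ 0.000e+00  3.000e-04 -1.000e+00]]
[326.35004096 251.01102814]
[326.48894044 167.72072979]
[326.22861242 323.82496775]
tool units to bar [0.023 0.004 0.494]
```

View pics/bar.png

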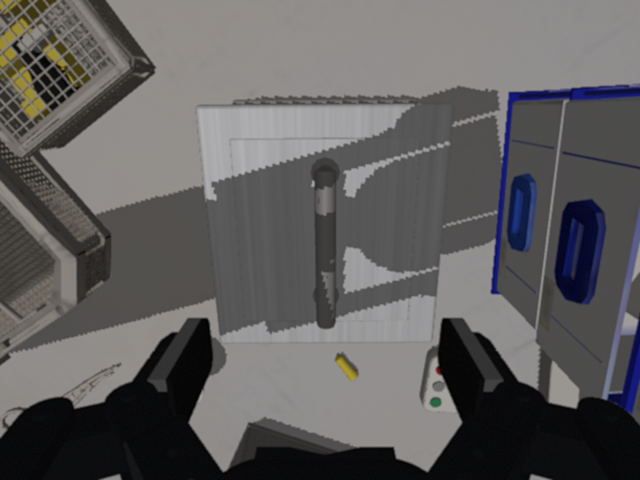

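The bar lies along column 326 and ends at about y=327, within 2 mm of the prediction and centred between the fingers. I'll descend and close.

Emit:
{"api": "send_rows", "payload": {"rows": [{"x":0.018,"y":0.004,"z":0.05,"wx":0,"wy":0,"wz":0,"hand":1},{"x":0,"y":0,"z":0.1,"wx":0,"wy":0,"wz":0,"hand":1},{"x":0,"y":0,"z":0.1,"wx":0,"wy":0,"wz":0,"hand":1},{"x":0,"y":0,"z":0.1,"wx":0,"wy":0,"wz":0,"hand":1},{"x":0,"y":0,"z":0.1,"wx":0,"wy":0,"wz":0,"hand":1},{"x":0,"y":0,"z":0.08,"wx":0,"wy":0,"wz":0,"hand":1},{"x":0,"y":0,"z":0.05,"wx":0,"wy":0,"wz":0,"hand":1},{"x":0,"y":0,"z":0.03,"wx":0,"wy":0,"wz":0,"hand":1},{"x":0,"y":0,"z":0.01,"wx":0,"wy":0,"wz":0,"hand":1},{"x":0,"y":0,"z":0,"wx":0,"wy":0,"wz":0,"hand":1}]}}

```text
time: 15.45
tool_pos: [0.5167, 0.3394, 0.086]
tool_rot: [0.0, 0.641, 0.767, 0.0]
contact_force: [0.5, -0.2, 0.2]
gripper_width: 1.002
grasp_force: 0.0
```

Emit:
{"api": "send_rows", "payload": {"rows": [{"x":0,"y":0,"z":0,"wx":0,"wy":0,"wz":0,"hand":0.6},{"x":0,"y":0,"z":0,"wx":0,"wy":0,"wz":0,"hand":0.2},{"x":0,"y":0,"z":0,"wx":0,"wy":0,"wz":0,"hand":-0.2},{"x":0,"y":0,"z":0,"wx":0,"wy":0,"wz":0,"hand":-0.4},{"x":0,"y":0,"z":0,"wx":0,"wy":0,"wz":0,"hand":-0.5},{"x":0,"y":0,"z":0,"wx":0,"wy":0,"wz":0,"hand":-0.56},{"x":0,"y":0,"z":0,"wx":0,"wy":0,"wz":0,"hand":-0.6},{"x":0,"y":0,"z":0,"wx":0,"wy":0,"wz":0,"hand":-0.64},{"x":0,"y":0,"z":0,"wx":0,"wy":0,"wz":0,"hand":-0.66},{"x":0,"y":0,"z":0,"wx":0,"wy":0,"wz":0,"hand":-0.66}]}}

```text
time: 16.28
tool_pos: [0.5166, 0.3393, 0.0859]
tool_rot: [-0.0, 0.641, 0.767, -0.0]
contact_force: [0.4, -0.1, -0.5]
gripper_width: 0.173
grasp_force: 0.0
```

Emit:
{"api": "send_rows", "payload": {"rows": [{"x":0,"y":0,"z":0,"wx":0,"wy":0,"wz":0,"hand":-0.68},{"x":0,"y":0,"z":0,"wx":0,"wy":0,"wz":0,"hand":-0.69},{"x":0,"y":0,"z":0,"wx":0,"wy":0,"wz":0,"hand":-0.7},{"x":0,"y":0,"z":0,"wx":0,"wy":0,"wz":0,"hand":-0.71},{"x":0,"y":0,"z":0,"wx":0,"wy":0,"wz":0,"hand":-0.72},{"x":0,"y":0,"z":0,"wx":0,"wy":0,"wz":0,"hand":-0.73},{"x":0,"y":0,"z":0,"wx":0,"wy":0,"wz":0,"hand":-0.73},{"x":0,"y":0,"z":0,"wx":0,"wy":0,"wz":0,"hand":-0.73},{"x":0,"y":0,"z":0,"wx":0,"wy":0,"wz":0,"hand":-0.73},{"x":0,"y":0,"z":0,"wx":0,"wy":0,"wz":0,"hand":-0.73}]}}

```text
time: 17.12
tool_pos: [0.5163, 0.3393, 0.0859]
tool_rot: [-0.0, 0.641, 0.767, -0.0]
contact_force: [-2.1, -0.6, 1.9]
gripper_width: 0.138
grasp_force: 6.5
```

Emit:
{"api": "send_rows", "payload": {"rows": [{"x":0,"y":-0.003,"z":0,"wx":0,"wy":0,"wz":0,"hand":-0.74},{"x":0,"y":0,"z":0,"wx":0,"wy":0,"wz":0,"hand":-0.76},{"x":0,"y":0,"z":0,"wx":0,"wy":0,"wz":0,"hand":-0.8},{"x":0,"y":0,"z":0,"wx":0,"wy":0,"wz":0,"hand":-0.85},{"x":0,"y":0,"z":0,"wx":0,"wy":0,"wz":0,"hand":-0.9},{"x":0,"y":0,"z":0,"wx":0,"wy":0,"wz":0,"hand":-1},{"x":0,"y":0,"z":0,"wx":0,"wy":0,"wz":0,"hand":-1},{"x":0,"y":0,"z":0,"wx":0,"wy":0,"wz":0,"hand":-1},{"x":0,"y":0,"z":0,"wx":0,"wy":0,"wz":0,"hand":-1},{"x":0,"y":0,"z":0,"wx":0,"wy":0,"wz":0,"hand":-1}]}}

```text
time: 17.95
tool_pos: [0.5164, 0.3393, 0.0861]
tool_rot: [0.0, 0.641, 0.767, 0.0]
contact_force: [-0.3, -0.1, 1.7]
gripper_width: 0.118
grasp_force: 58.5
```

I have a firm grip with almost no side load. Next I'll pull up slowly.

Emit:
{"api": "send_rows", "payload": {"rows": [{"x":0,"y":0,"z":-0.002,"wx":0,"wy":0,"wz":0,"hand":-1},{"x":0,"y":0,"z":-0.002,"wx":0,"wy":0,"wz":0,"hand":-1},{"x":0,"y":0,"z":-0.002,"wx":0,"wy":0,"wz":0,"hand":-1},{"x":0,"y":0,"z":-0.002,"wx":0,"wy":0,"wz":0,"hand":-1},{"x":0,"y":0,"z":-0.002,"wx":0,"wy":0,"wz":0,"hand":-1},{"x":0,"y":0,"z":-0.002,"wx":0,"wy":0,"wz":0,"hand":-1},{"x":0,"y":0,"z":-0.002,"wx":0,"wy":0,"wz":0,"hand":-1},{"x":0,"y":0,"z":-0.002,"wx":0,"wy":0,"wz":0,"hand":-1},{"x":0,"y":0,"z":0,"wx":0,"wy":0,"wz":0,"hand":-1},{"x":0,"y":0,"z":0,"wx":0,"wy":0,"wz":0,"hand":-1}]}}

```text
time: 18.78
tool_pos: [0.5155, 0.3388, 0.0867]
tool_rot: [-0.0, 0.641, 0.767, -0.001]
contact_force: [4.7, 1.7, -14.3]
gripper_width: 0.118
grasp_force: 58.2
```

Emit:
{"api": "send_rows", "payload": {"rows": [{"x":0,"y":0,"z":-0.002,"wx":0,"wy":0,"wz":0,"hand":-1},{"x":0,"y":0,"z":-0.002,"wx":0,"wy":0,"wz":0,"hand":-1},{"x":0,"y":0,"z":-0.002,"wx":0,"wy":0,"wz":0,"hand":-1},{"x":0,"y":0,"z":-0.002,"wx":0,"wy":0,"wz":0,"hand":-1},{"x":0,"y":0,"z":-0.002,"wx":0,"wy":0,"wz":0,"hand":-1},{"x":0,"y":0,"z":-0.002,"wx":0,"wy":0,"wz":0,"hand":-1},{"x":0,"y":0,"z":-0.002,"wx":0,"wy":0,"wz":0,"hand":-1},{"x":0,"y":0,"z":-0.002,"wx":0,"wy":0,"wz":0,"hand":-1},{"x":0,"y":0,"z":0,"wx":0,"wy":0,"wz":0,"hand":-1},{"x":0,"y":0,"z":0,"wx":0,"wy":0,"wz":0,"hand":-1}]}}

```text
time: 19.62
tool_pos: [0.5156, 0.3383, 0.0898]
tool_rot: [-0.0, 0.641, 0.767, -0.001]
contact_force: [1.8, -1.6, -12.9]
gripper_width: 0.114
grasp_force: 58.9
```

Past the peak. I'll keep easing it through the push-up zone.

Emit:
{"api": "send_rows", "payload": {"rows": [{"x":0,"y":0,"z":-0.002,"wx":0,"wy":0,"wz":0,"hand":-1},{"x":0,"y":0,"z":-0.003,"wx":0,"wy":0,"wz":0,"hand":-1},{"x":0,"y":0,"z":-0.004,"wx":0,"wy":0,"wz":0,"hand":-1},{"x":0,"y":0,"z":-0.004,"wx":0,"wy":0,"wz":0,"hand":-1},{"x":0,"y":0,"z":-0.004,"wx":0,"wy":0,"wz":0,"hand":-1},{"x":0,"y":0,"z":-0.004,"wx":0,"wy":0,"wz":0,"hand":-1},{"x":0,"y":0,"z":-0.004,"wx":0,"wy":0,"wz":0,"hand":-1},{"x":0,"y":0,"z":-0.004,"wx":0,"wy":0,"wz":0,"hand":-1},{"x":0,"y":0,"z":-0.004,"wx":0,"wy":0,"wz":0,"hand":-1},{"x":0,"y":0,"z":-0.004,"wx":0,"wy":0,"wz":0,"hand":-1}]}}

```text
time: 20.45
tool_pos: [0.5168, 0.3394, 0.0982]
tool_rot: [0.001, 0.641, 0.767, 0.001]
contact_force: [-2.7, -3.9, -0.8]
gripper_width: 0.116
grasp_force: 60.3
```

Emit:
{"api": "send_rows", "payload": {"rows": [{"x":0,"y":0,"z":-0.006,"wx":0,"wy":0,"wz":0,"hand":-1},{"x":0,"y":0,"z":-0.008,"wx":0,"wy":0,"wz":0,"hand":-1},{"x":0,"y":0,"z":-0.01,"wx":0,"wy":0,"wz":0,"hand":-1},{"x":0,"y":0,"z":-0.012,"wx":0,"wy":0,"wz":0,"hand":-1},{"x":0,"y":0,"z":-0.014,"wx":0,"wy":0,"wz":0,"hand":-1},{"x":0,"y":0,"z":-0.014,"wx":0,"wy":0,"wz":0,"hand":-1},{"x":0,"y":0,"z":-0.014,"wx":0,"wy":0,"wz":0,"hand":-1},{"x":0,"y":0,"z":-0.014,"wx":0,"wy":0,"wz":0,"hand":-1},{"x":0,"y":0,"z":-0.008,"wx":0,"wy":0,"wz":0,"hand":-1},{"x":0,"y":0,"z":0,"wx":0,"wy":0,"wz":0,"hand":-1}]}}

```text
time: 21.28
tool_pos: [0.5164, 0.3394, 0.1118]
tool_rot: [0.0, 0.641, 0.767, 0.0]
contact_force: [-0.1, -0.5, -2.7]
gripper_width: 0.117
grasp_force: 60.0
```

Emit:
{"api": "send_rows", "payload": {"rows": [{"x":0,"y":0,"z":-0.008,"wx":0,"wy":0,"wz":0,"hand":-1},{"x":0,"y":0,"z":-0.01,"wx":0,"wy":0,"wz":0,"hand":-1},{"x":0,"y":0,"z":-0.008,"wx":0,"wy":0,"wz":0,"hand":-1},{"x":0,"y":0,"z":-0.003,"wx":0,"wy":0,"wz":0,"hand":-1},{"x":0,"y":0,"z":0,"wx":0,"wy":0,"wz":0,"hand":-1},{"x":0,"y":0,"z":0,"wx":0,"wy":0,"wz":0,"hand":-1},{"x":0,"y":0,"z":0,"wx":0,"wy":0,"wz":0,"hand":-1},{"x":0,"y":0,"z":0,"wx":0,"wy":0,"wz":0,"hand":-1},{"x":0,"y":0,"z":0,"wx":0,"wy":0,"wz":0,"hand":-1},{"x":0,"y":0,"z":0,"wx":0,"wy":0,"wz":0,"hand":-1}]}}

```text
time: 22.12
tool_pos: [0.5161, 0.3392, 0.1156]
tool_rot: [-0.0, 0.641, 0.767, -0.0]
contact_force: [-0.3, 0.5, -2.1]
gripper_width: 0.116
grasp_force: 60.0
```

```bash
python3 - <<'E'
from h import *; import cv2
s=manip.state(); print(s["time"],s["tool_pos"],rot(s).round(4)[2],s["contact_force"].round(1),s["ft_torque"].round(2),s["grasp_force"])
f=grab_frame("side"); cv2.imwrite("pics/end.png",f); g=cv2.imread("pics/side0.png"); c=calibration("side")
P=np.array([.516,.3395,0]); ex=np.array([.984,.177,0]); ey=np.array([-.177,.984,0])
for a,b in((-.077,.082),(-.077,.0),(-.077,-.082),(0,-.082),(.077,-.082)):
    X=P+a*ex+b*ey+[0,0,.070]; p=proj(c,X); q=proj(c,X+[0,0,.03]); u,v=p.round().astype(int)
    T=g[v-7:v+8,u-9:u+10]; W=f[v-47:v+38,u-29:u+30]
    m=cv2.matchTemplate(W,T,cv2.TM_CCOEFF_NORMED); _,sc,_,l=cv2.minMaxLoc(m)
    print(a,b,p.round(),"exp shift",(q-p).round(1),"got",(l[0]-20,l[1]-40),round(sc,2))
E
```

```text
22.1167 [0.51608171 0.33920597 0.11557342] [-1.e-04 -1.e-04 -1.e+00] [-0.3  0.5 -2.1] [ 0.04 -0.01  0.07] 59.9534547328949
-0.077 0.082 [214. 219.] exp shift [ -1.1 -15.6] got (-3, -18) 0.69
-0.077 0.0 [240. 234.] exp shift [ -0.8 -16.3] got (15, 10) 0.9
-0.077 -0.082 [269. 250.] exp shift [ -0.5 -17.1] got (1, -17) 0.73
0 -0.082 [306. 237.] exp shift [  0.  -16.4] got (2, -17) 0.94
0.077 -0.082 [339. 225.] exp shift [  0.4 -15.8] got (-2, -34) 0.5
```

```bash
python3 - <<'E'
from h import *; import cv2
c=calibration("side"); P=np.array([.516,.3395,0]); ex=np.array([.984,.177,0]); ey=np.array([-.177,.984,0])
I={n:cv2.GaussianBlur(cv2.imread(f"pics/{n}.png",0),(0,0),.7).astype(float) for n in("side0","end")}
def edge(im,u,v):   # strongest bright->dark going down near (u,v)
    col=im[v-9:v+10,u]; g=np.diff(col); k=int(g.argmin()); return v-9+k, round(-g[k])
for name,fn in(("right",lambda t:P+t*ex-.082*ey),("front",lambda t:P-.077*ex+t*ey)):
  for t in np.linspace(-.065,.065,7):
    X=fn(t); p=proj(c,X+[0,0,.065]); q=proj(c,X+[0,0,.095])
    a=edge(I["side0"],*p.round().astype(int)); b=edge(I["end"],*q.round().astype(int))
    print(name,t.round(3),"closed",a[0]-p[1].round(1),a[1],"open",b[0]-q[1].round(1),b[1])
E
```

```text
right -0.065 closed -4.5 31 open 0.4000000000000057 39
right -0.043 closed -4.800000000000011 31 open 0.0 47
right -0.022 closed -5.199999999999989 44 open 0.4000000000000057 39
right 0.0 closed -4.599999999999994 33 open -0.30000000000001137 47
right 0.022 closed -4.199999999999989 31 open 0.0 47
right 0.043 closed -4.900000000000006 36 open 0.09999999999999432 51
right 0.065 closed -4.599999999999994 38 open -0.8000000000000114 33
front -0.065 closed -5.099999999999994 25 open -2.1999999999999886 4
front -0.043 closed -3.6999999999999886 20 open 2.0 20
front -0.022 closed -5.400000000000006 29 open 2.0 14
front 0.0 closed -4.300000000000011 28 open 2.0 14
front 0.022 closed -4.300000000000011 34 open 1.8000000000000114 48
front 0.043 closed -3.4000000000000057 29 open 6.5 62
front 0.065 closed -3.5999999999999943 28 open -3.9000000000000057 28
```

```bash
python3 -c "from plant import job_done; print(job_done())"
```

```text
the job is handed in; nothing more can be done
None
```

The job is handed in: the cup stands upright on the bare table, lifted with readings of about 15 N, and the bar lid is free of its seal, held level about 30 mm above the rim, measured from the side camera and tool height.

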